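Take the cheese pile apart for the tasting

ROBOT

A 6-joint arm with a two-finger parallel gripper is mounted at the origin on the work surface. World frame = base frame: x ahead of the robot, y to its left, z up, the work surface at z = 0. Lengths are in mm, angles in rad, forces in N, time in s.
With the tool pointing down it reaches from about 250 to 800 mm from the base axis. Payload 8.5 kg.
Tool frame: the origin (TCP) lies at the very end of the fingers, on their centre line; the grasp point (between the pads) lies bot.hold_point_z behind it (bot.hold_point_z is the distance from the TCP to the grasp point, in mm); z points along the fingers, y is the line along which they close (so a half turn about z gives the same grasp; the last joint's range is limited). The gripper opens to 85 mm and grips with 20 to 120 N. Pads are 22 mm wide; open, the fingers measure 114 mm over their backs; the gripper's body (76 mm by 85 mm) begins 54 mm behind the grasp point. The pads swing forward as they close: fully open they stand 13 mm farther back than shut.
Start: joints at [1.148, 0.238, -0.013, 1.319, 0, 1.571], TCP at [215.396, 478.731, 231.276] pointing down, gripper open.
Joint ranges: [-2.66, 2.66], [-1.03, 1.9], [-1.14, 1.46], [-1.82, 2.27], [-1.45, 1.34], [-3.14, 3.14]. Speed limits (rad/s): [2.22, 2.22, 2.79, 3.14, 3.14, 3.14].

INTERFACE

Orientations are given as a rotation vector (axis times angle).
In Python, from rig import bot gives the robot as it stands. The module is installed in compiled form; this text tells all that it offers.
- The arm moves only by the shell command python3 -m pendant 'ROWS' [FORCE]. ROWS is a JSON object of lists of equal length, an entry for each row: "dp": the shift along the world's x, y, z scaled (see below), a list of three; "turn": the turn about the world's z scaled (see below); "grip": the opening, from 0 (shut) to 1 (fully open). A call has 1 to 20 rows; each row is the pose to reach, as a shift and turn from the pose commanded when the call began, turning the shorter way round; what a row does not reach only later rows make up. The controller multiplies each number of a shift by 300 mm and each number of a turn by pi rad. A row lasts 1/8 s, in which the tool goes at most 62.5 mm and 10.7 degrees, less where a joint would pass 70% of its speed; a pose out of reach is approached as far as the arm can. A call with a number of a shift or a turn outside -1 to 1 is refused whole. A call with a gripper value outside its range is refused whole. The fingers move at their own pace and stop on an object; FORCE is the grip in N (left out, the last holds). Time passes only in rows, so rows that repeat a pose let the fingers close. It gives the time, the measured TCP pose, the force, the opening and the grip force at its end, in the units of the state.
- bot.observe(): the state, without advancing time (a new reading comes with each control period).
- bot.camera(name): name is "side" or "top" or "wrist"; returns a dict with "pixels" (384x512x3 uint8, blue, green, red), "K" (3x3 intrinsics, pixels), "world_to_cam" (4x4, takes a point from world to camera coordinates). Camera axes: x right, y down, z forward; pixel columns grow to the right and rows downward; lengths in mm; the calibration is good to about 2 mm. A picture is of the moment at which its call begins. There is no depth.
- bot.sign_off(): hands the job in; it is judged then, once.
The state is a dict: "clock": time; "qpos": joint angles; "joint_vel": joint speeds; "joint_torque": joint torques, N m; "ee_pos": TCP position; "tcp_rot": TCP orientation; "contact_force": force on the tool from outside, world axes, zero at the start; "wrist_torque": the same for the moment, N m; "gripper_width": opening from 0.0 (shut) to 1.0 (fully open); "grasp_force": force on a finger pad.
Only numpy, scipy, OpenCV 4.12 (cv2) and the standard library are available. Lean on these libraries where they do the work, as an engineer would, in place of code of your own. Each camera call takes 0.05 s, during which the arm holds its last target. There are 200 camera calls.

TASK

Take the pile of cheeses on the marble slab apart and lay out the tasting, one cheese to a board: the long brick on the long rectangular board and lying along its length, the low round cheese on the round board, the square cheese on the square slate, and the tall narrow one on the rectangular part of the paddle board with the handle. Stand each cheese right way up in the middle of its board (for the paddle board, the middle of its rectangular part) and let go of it there; never drop or topple a cheese or let one touch the bare table, and do not push the honey jar about.

Things in the scene. Friction and masses are not known exactly. Their poses are not given: they have to be found in the camera images.
- brick: Ash-grey cheese, a long block 160 x 62 x 36 mm high (edges rounded 4 mm), about 0.36 kg. It is the bottom of the pile, lying on the marble slab roughly along the slab's length. Origin: centre of its underside. x axis along its 160 mm length, y across its 62 mm width (grip it across the width), z up.
- wheel: Low round cheese with a grey-brown rind: a disc 58 mm in diameter and 32 mm high, about 0.09 kg. At the start it stands on top of the brick, about 42 mm from the brick's middle towards one end; which end varies. Origin: centre of its underside, z up.
- square: Square tan cheese 56 x 56 x 32 mm high with thin lines across its top, about 0.10 kg. At the start it stands on top of the brick at the end the round cheese does not take, its sides nearly parallel to the brick's (within 0.15 rad); only 8 to 20 mm is free between the two, so grip both across the brick's width. Origin: centre of its underside, x and y along its sides, z up.
- bonde: Tall narrow white cheese (a bonde): nearly a cylinder, 46 mm in diameter at the foot and 42 mm at the top, 55 mm high, about 0.08 kg. At the start it stands on top of the pile, either on the round or on the square cheese. Origin: centre of its underside, z up.
- slab: Fixed white marble slab 210 x 110 x 20 mm high on which the pile stands. Origin: centre of its underside at table height; x axis along its length.
- long_board: Fixed dark wooden board, a plain rectangle 210 x 100 x 18 mm high. Place of the brick. Origin: centre of its underside at table height (its top is 18 mm higher); x axis along its 210 mm length.
- round_board: Fixed round wooden board, 150 mm in diameter and 18 mm high, with a thin turned line near the rim. Place of the low round cheese. Origin: centre of its underside at table height (its top is 18 mm higher).
- slate: Fixed square of dark slate 130 x 130 mm on small feet, its top 16 mm above the table. Place of the square cheese. Origin: its centre, at table height; x and y along its sides.
- paddle_board: Fixed pale wooden paddle board 16 mm high: a rectangular part 130 x 110 mm with a handle sticking out 74 mm from one short side. Place of the tall cheese. Origin: centre of the underside of the rectangular part (not counting the handle), at table height; x axis along the 130 mm side, the handle points to -x.
- honey_jar: Small closed honey jar of amber glass with a brass lid, 58 mm in diameter and 67 mm high, about 0.26 kg, loose, standing among the boards; to be left alone. It changes places with a tumbler and a pepper mill; other tableware stands about (all at most 125 mm high). Origin: centre of its underside.
There are look-alikes about, which are no part of the job. Leave any yellow look-alike of the round_board alone.

How it is judged (in metres and radians):
At the end, for the whole second after the job is handed in: Each cheese stands upright on top of its own board (brick on long board, round on round, square on slate, tall on paddle board), let go, at rest, within 15 mm of the board's centre (of the paddle's rectangular part); the brick within 0.2 rad of the long board's length (horizontal distance between brick and long_board below 0.015 m and z of brick in the frame of long_board between 0.014 and 0.024 m and angle between each of brick, wheel, square, bonde's own z axis and vertical below 0.12 rad and linear speed of each of brick, wheel, square, bonde below 0.02 m/s and horizontal distance between wheel and round_board below 0.015 m and z of wheel in the frame of round_board between 0.014 and 0.024 m and horizontal distance between square and slate below 0.015 m and z of square in the frame of slate between 0.012 and 0.022 m and horizontal distance between bonde and paddle_board below 0.015 m and z of bonde in the frame of paddle_board between 0.012 and 0.022 m and angle between the x axis of brick and the x axis of long_board, either way round below 0.2 rad); the robot touches nothing.
It fails at once if a cheese is tipped more than 0.6 rad (angle between any of brick, wheel, square, bonde's own z axis and vertical above 0.6 rad).
It fails at once if a cheese is put or falls on the bare table (its underside lower than 6 mm above it) (height (world z) of any of brick, wheel, square, bonde below 0.006 m).
It fails at once if a cheese is dropped (it moves faster than 0.6 m/s, a fall of about 20 mm, with no finger on it) ((linear speed of brick above 0.6 m/s and contact force between the fingers and brick below 0.05 N) or (linear speed of wheel above 0.6 m/s and contact force between the fingers and wheel below 0.05 N) or (linear speed of square above 0.6 m/s and contact force between the fingers and square below 0.05 N) or (linear speed of bonde above 0.6 m/s and contact force between the fingers and bonde below 0.05 N)).
It fails at once if the honey jar is pushed more than 25 mm from its place (distance of honey_jar from where it was at the start of the episode above 0.025 m).
It also fails if it takes over 112 s, if anything falls off the work surface, if the arm or the gripper's body presses on something with over 40 N, if the wrist force passes 120 N, or if a joint passes its speed limit or range.

## Working session

There is one attempt and no reset: what is moved stays moved. The work goes in short steps, Python scripts to look and compute and a shell command to move; the robot and the scene stay as the last step left them, time stands still between calls to the robot, and variables do not carry over. Pictures are saved under pics/ and viewed, at most 14 in all, crops included, and the job is handed in when it is done.

```bash
mkdir -p pics
python3 - <<'E'
from rig import bot
import cv2,numpy as np
print(bot.hold_point_z, bot.observe())
for n in ("top","side"):
    c=bot.camera(n); cv2.imwrite(f"pics/{n}0.png",c["pixels"]); np.savez(f"pics/{n}0.npz",**c)
    R=c["world_to_cam"]; print(n,c["K"].tolist(), (-R[:3,:3].T@R[:3,3]).round(0), R.round(3).tolist())
E
```

```text
18.700000000000003 {'clock': 0.0, 'qpos': array([ 1.14797397e+00,  2.38813416e-01, -1.42514796e-02,  1.31918859e+00,
       -4.40085689e-07,  1.57077908e+00]), 'joint_vel': array([-6.31547609e-04,  9.55279165e-05, -1.84429820e-03,  6.42515394e-04,
       -1.33095462e-03,  8.94355319e-04]), 'joint_torque': array([-1.81983974e-03, -5.38773501e+01,  3.46434653e+01,  1.85936753e-02,
       -1.14488939e-04, -2.83030022e-05]), 'ee_pos': array([215.25893894, 478.3932282 , 230.66157828]), 'tcp_rot': array([-6.59140662e-01, -3.07135385e+00,  2.23785876e-03]), 'contact_force': array([-0.15360402,  0.84637359,  0.13970081]), 'wrist_torque': array([-0.03516672, -0.03298387, -0.03031034]), 'grasp_force': 0.0, 'gripper_width': 1.0085487177201709}
top [[405.6279536498847, 0.0, 253.97881923311152], [0.0, 405.6279536498847, 188.23224892045835], [0.0, 0.0, 1.0]] [ 335.  -10. 1214.] [[-0.027, -1.0, 0.003, -5.059], [-0.994, 0.026, -0.109, 464.673], [0.108, -0.006, -0.994, 1170.23], [0.0, 0.0, 0.0, 1.0]]
side [[444.48516864898653, 0.0, 258.27115196477826], [0.0, 444.48516864898653, 186.7914303644662], [0.0, 0.0, 1.0]] [ -47. -724.  811.] [[0.821, -0.57, -0.013, -363.012], [-0.377, -0.525, -0.763, 221.521], [0.428, 0.632, -0.646, 1001.936], [0.0, 0.0, 0.0, 1.0]]
```

View pics/top0.png

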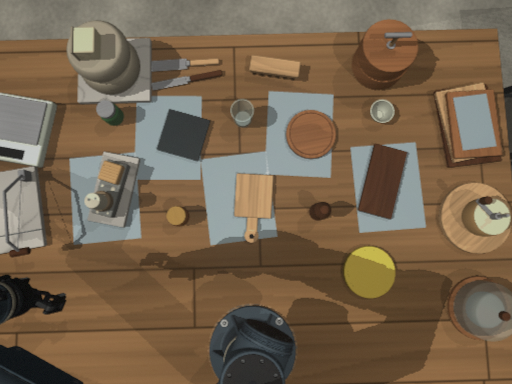

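View pics/side0.png

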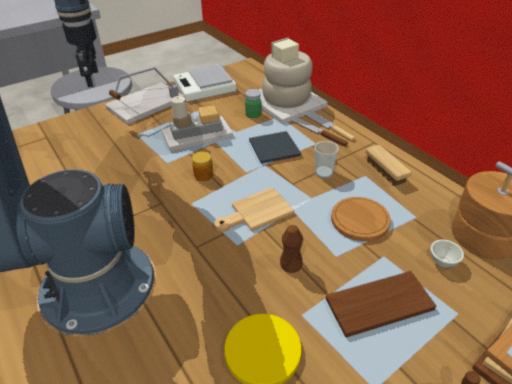

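The top view shows the pile at about (115,188), the slate at (184,135), the round board at (311,134), the long board at (382,181), the paddle at (254,195) with its handle downwards, and the jar at (177,216). In the side view the bonde is at (179,110). I'll enlarge the pile and segment the boards.

```bash
cat > h.py <<'E'
import numpy as np,cv2
def load(n): return dict(np.load(f"pics/{n}.npz"))
def ray(c,uv,z):
    uv=np.atleast_2d(uv).astype(float); R=c["world_to_cam"][:3,:3]; o=-R.T@c["world_to_cam"][:3,3]
    d=np.c_[uv,np.ones(len(uv))]@np.linalg.inv(c["K"]).T@R
    return (o+d*((z-o[2])/d[:,2])[:,None])[:,:2]
def tri(c1,uv1,c2,uv2):
    P=[c["K"]@c["world_to_cam"][:3] for c in (c1,c2)]
    X=cv2.triangulatePoints(P[0],P[1],np.float64(uv1).reshape(2,1),np.float64(uv2).reshape(2,1)).ravel(); return X[:3]/X[3]
def proj(c,p):
    p=np.atleast_2d(p)@c["world_to_cam"][:3,:3].T+c["world_to_cam"][:3,3]; q=p@c["K"].T; return q[:,:2]/q[:,2:]
E
python3 - <<'E'
from h import *
t=load("top0");s=load("side0")
a=cv2.resize(t["pixels"][140:240,80:180],(400,400),interpolation=cv2.INTER_CUBIC)
b=cv2.resize(s["pixels"][85:165,155:235],(400,400),interpolation=cv2.INTER_CUBIC)
cv2.imwrite("pics/pile0.png",np.hstack([a,b]))
hsv=cv2.cvtColor(t["pixels"],cv2.COLOR_BGR2HSV)
for n,p in dict(slate=(184,135),round=(311,140),long=(382,181),paddle=(254,190),jar=(177,216),mat=(210,170),slab=(128,195),table=(340,100)).items(): print(n,t["pixels"][p[1],p[0]],hsv[p[1],p[0]])
E
```

```text
slate [56 57 55] [75  9 57]
round [ 62  92 132] [ 13 135 132]
long [40 55 82] [ 11 131  82]
paddle [103 143 179] [ 16 108 179]
jar [ 75 132 168] [ 18 141 168]
mat [165 164 151] [ 92  22 165]
slab [ 95 102 104] [ 23  22 104]
table [ 60  89 119] [ 15 126 119]
```

View pics/pile0.png

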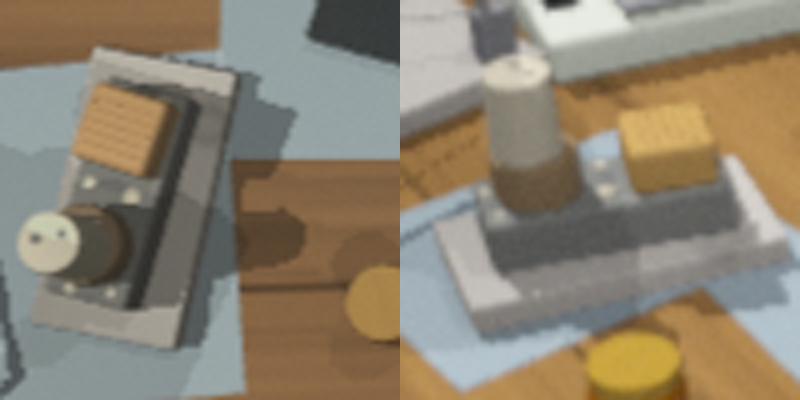

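The pile crop shows the bonde standing on the wheel (top at about (92,200) in the top view), the square at about (110,172), and the brick beneath them. Now I'll measure.

Run:
```python
from h import *
t=load("top0");s=load("side0")
def comp(c,seed,tol):
    im=cv2.GaussianBlur(c["pixels"],(3,3),0).astype(int)
    ref=np.median(im[seed[1]-2:seed[1]+3,seed[0]-2:seed[0]+3].reshape(-1,3),0)
    m=(np.abs(im-ref).max(2)<tol).astype(np.uint8)
    m=cv2.morphologyEx(m,cv2.MORPH_CLOSE,np.ones((3,3)))
    n,l=cv2.connectedComponents(m); m=(l==l[seed[1],seed[0]]).astype(np.uint8)
    k=max(cv2.findContours(m,cv2.RETR_EXTERNAL,cv2.CHAIN_APPROX_NONE)[0],key=cv2.contourArea); return k[:,0]
def rep(n,c,seed,tol,z):
    k=comp(c,seed,tol); w=ray(c,k,z).astype(np.float32)
    r=cv2.minAreaRect(w); e=cv2.fitEllipse(w)
    print(n,"rect",np.round(r[0],1),np.round(r[1],1),round(r[2],1),"| ell",np.round(e[0],1),np.round(e[1],1), "px",k.min(0),k.max(0))
for nm,c,S in (("top",t,dict(slate=(184,135,25,16),round=(311,140,40,18),long=(382,181,35,18),paddle=(254,190,45,16),jar=(177,216,45,67),square=(110,172,45,88),bonde=(92,202,50,143))),
  ("side",s,dict(slate=(275,147,20,16),round=(361,217,40,18),long=(380,300,35,18),paddle=(262,210,40,16)))):
  for n,v in S.items(): rep(nm+" "+n,c,v[:2],v[2],v[3])
q=lambda x,y:(80+(x-1.5)/4,140+(y-1.5)/4)
print("slab",ray(t,[q(95,48),q(238,72),q(180,349),q(33,320)],20).round(1).tolist())
print("bonde t",ray(t,q(49,242),143).round(1))
r=lambda x,y:(155+(x-2)/5-80,85+(y-2)/5)
r=lambda x,y:(155+(x-400-2)/5,85+(y-2)/5)
print("bonde s",ray(s,r(518,72),143).round(1), "square s",ray(s,[r(620,111),r(712,103),r(718,156),r(638,167)],88).round(1).tolist())
print("brick top corners: t",ray(t,[q(192,97),q(130,305),q(53,290)],56).round(1).tolist(),"s",ray(s,[r(490,232),r(740,187)],56).round(1).tolist())
```

```text
top slate rect [632. 185.] [140.9 128.2] 73.1 | ell [633.3 188.9] [146.4 153.9] px [158 110] [210 159]
top round rect [485.8 -28.3] [1587.5 1145.9] 88.4 | ell [ 485.9 -113.3] [1110.1 1611.3] px [0 0] [511 383]
top long rect [ 477.5 -274.4] [226.5 405.7] 0.9 | ell [ 486.5 -268.4] [225.7 416.4] px [273 143] [406 221]
top paddle rect [ 431.9 -109.6] [211.3 322.4] 9.4 | ell [437.4 -87.1] [175.  359.6] px [233 154] [331 242]
top jar rect [335.7 258.3] [138.  294.8] 13.4 | ell [341.2 241.2] [121.1 276.1] px [104 205] [214 255]
top square rect [498.4 393.9] [ 54.7 111.6] 72.4 | ell [507.1 392.9] [ 53.8 104.5] px [ 94 158] [120 196]
top bonde rect [508.8 115.8] [403.3 712.1] 1.2 | ell [523.5 108.4] [371.7 639.5] px [70 92] [332 244]
side slate rect [628.9 183.2] [135.9 125.9] 72.9 | ell [628.4 186.4] [140.1 152.6] px [250 133] [299 162]
side round rect [ 623.7 -195.4] [144.5 143.4] 11.9 | ell [ 623.6 -195.5] [143.  144.3] px [331 198] [389 237]
side long rect [ 438.7 -327.8] [224.2 373.5] 24.8 | ell [ 473.4 -313.4] [218.1 354.9] px [280 225] [434 336]
side paddle rect [407.8 -13.5] [108.9 200.6] 85.0 | ell [433.  -15.3] [111.5 208.1] px [215 188] [293 227]
slab [[586.9, 429.1], [565.9, 322.4], [361.3, 364.0], [385.4, 471.8]]
bonde t [[431.3 412.5]]
bonde s [[433.7 413.2]] square s [[503.3, 422.2], [556.4, 396.1], [526.0, 337.5], [479.1, 355.6]]
brick top corners: t [[541.5, 345.5], [392.6, 388.5], [404.8, 443.4]] s [[390.3, 390.4], [543.3, 343.7]]
```

Run:
```python
from h import *
t=load("top0");s=load("side0"); out=[]
def boards(nm,c,S,R):
    im=cv2.GaussianBlur(c["pixels"],(3,3),0).astype(int); vis=c["pixels"].copy()
    for n,(x,y,z) in S.items():
        if n=="slate": m=im.max(2)<78
        else: m=(im[...,2]-im[...,0])>18
        m=m.astype(np.uint8)
        b=np.zeros_like(m); b[y-R:y+R,x-R:x+R]=1; m*=b
        l=cv2.connectedComponents(m,connectivity=4)[1]; m=(l==l[y,x]).astype(np.uint8)
        k=max(cv2.findContours(m,cv2.RETR_EXTERNAL,cv2.CHAIN_APPROX_NONE)[0],key=cv2.contourArea)[:,0]
        cv2.drawContours(vis,[k[:,None]],-1,(0,0,255),1)
        w=ray(c,k,z).astype(np.float32); r=cv2.minAreaRect(w);e=cv2.fitEllipse(w)
        print(nm,n,np.round(r[0],1),np.round(r[1],1),round(r[2],1),"ell",np.round(e[0],1),np.round(e[1],1))
    return vis
a=boards("top",t,dict(slate=(184,135,16),round=(311,140,18),long=(382,181,18),paddle=(254,190,16)),55)
b=boards("side",s,dict(slate=(275,147,16),round=(361,217,18),long=(380,300,18),paddle=(262,210,16)),62)
A=cv2.resize(a[95:250,150:420],(800,459),interpolation=cv2.INTER_NEAREST)
cv2.imwrite("pics/b_top.png",A)
```

```text
top slate [632.4 185.6] [137.9 127.4] 73.4 ell [633.4 188.5] [144.8 151.9]
top round [ 610.5 -194. ] [332.8 334.5] 88.4 ell [ 618.2 -184.8] [343.2 374. ]
top long [ 480.6 -400. ] [335.8 327.1] 88.5 ell [ 481.2 -398.9] [375.7 393.2]
top paddle [404.1 -43.9] [263.4 211.1] 87.6 ell [398.  -60.4] [238.8 279.1]
side slate [695.6 531. ] [2159.5 2818. ] 52.8 ell [824.7 618.1] [2382.1 2692.2]
side round [ 667.  -185.4] [481.3 367. ] 51.2 ell [ 656.9 -164.6] [349.  524.2]
side long [ 524.  -378.7] [263.4 312.8] 54.5 ell [ 521.7 -353.8] [238.7 334.3]
side paddle [391.6 -76.8] [304.8 294.6] 60.9 ell [382.  -96.2] [291.1 311.6]
```

View pics/b_top.png

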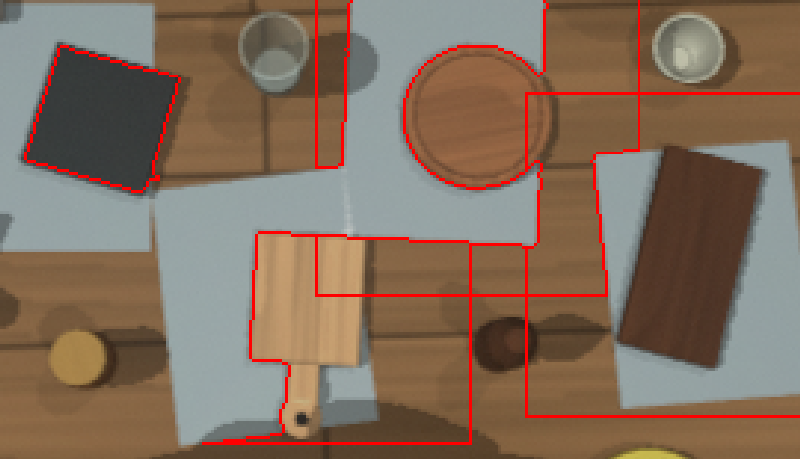

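Red outlines: the slate is clean, with corners at about (60,44), (182,76), (145,191), (23,159). The others leak into the table, so I'll read their corners from this enlargement: the long board (665,147), (765,170), (717,369), (618,341); the paddle (257,233), (367,238), (360,367), (250,359); the round board's centre at (477,117).

Run:
```python
from h import *
t=load("top0");s=load("side0")
def g(n,P,z):
    w=ray(t,[(150+(x-1)/2.963,95+(y-1)/2.963) for x,y in P],z)
    print(n,w.mean(0).round(1),[np.linalg.norm(w[i]-w[i-1]).round() for i in range(4)],[np.degrees(np.arctan2(*(w[i]-w[i-1])[::-1])).round(1) for i in range(4)], "side px",proj(s,[*w.mean(0),z]).round(0))
g("slate",[(60,44),(182,76),(145,191),(23,159)],16)
g("long",[(665,147),(765,170),(717,369),(618,341)],18)
g("paddle",[(257,233),(367,238),(360,367),(250,359)],16)
g("round",[(403,117),(477,45),(552,117),(477,189)],18)
q=lambda x,y:(80+(x-1.5)/4,140+(y-1.5)/4)
r=lambda x,y:(155+(x-400-2)/5,85+(y-2)/5)
w=ray(t,[q(96,85),q(174,105),q(152,176),q(74,157)],88);print("square t",w.round(0).tolist(),w.mean(0))
w=ray(s,[r(620,111),r(705,103),r(718,154),r(630,163)],88);print("square s",w.round(0).tolist(),w.mean(0))
print("jar t",ray(t,(177,215.5),67),"s",ray(s,r(632,352),67))
w=ray(s,[(327,303),(412,273),(435,305),(347,333)],18);print("long s",w.round(0).tolist(),w.mean(0))
w=ray(s,[(234,206),(272,189),(294,205),(252,227)],16);print("paddle s",w.round(0).tolist(),w.mean(0))
a=cv2.resize(s["pixels"][180:345,205:445],(800,550),interpolation=cv2.INTER_CUBIC); cv2.imwrite("pics/b_side.png",a)
```

```text
slate [634.6 188. ] [np.float64(125.0), np.float64(130.0), np.float64(124.0), np.float64(128.0)] [np.float64(-17.7), np.float64(-106.5), np.float64(161.6), np.float64(73.6)] side px [[275. 145.]]
long [ 476.5 -401.8] [np.float64(204.0), np.float64(103.0), np.float64(209.0), np.float64(102.0)] [np.float64(-16.7), np.float64(-104.8), np.float64(162.9), np.float64(72.6)] side px [[380. 300.]]
paddle [443.6 -16.4] [np.float64(127.0), np.float64(111.0), np.float64(130.0), np.float64(110.0)] [np.float64(-4.4), np.float64(-94.1), np.float64(175.1), np.float64(84.3)] side px [[262. 206.]]
round [ 624.6 -192.8] [np.float64(105.0), np.float64(107.0), np.float64(106.0), np.float64(107.0)] [np.float64(43.4), np.float64(-47.0), np.float64(-136.5), np.float64(132.3)] side px [[360. 216.]]
square t [[546.0, 403.0], [530.0, 348.0], [481.0, 363.0], [495.0, 418.0]] [513.12513386 383.03240884]
square s [[503.0, 422.0], [553.0, 399.0], [527.0, 340.0], [477.0, 363.0]] [515.16093653 380.78785498]
jar t [[388.2365426  201.95842922]] s [[393.66094546 214.04344368]]
long s [[380.0, -343.0], [588.0, -393.0], [560.0, -477.0], [365.0, -419.0]] [ 473.39348949 -408.29589334]
paddle s [[383.0, 27.0], [505.0, 24.0], [514.0, -62.0], [378.0, -65.0]] [445.16758057 -18.73698143]
```

View pics/b_side.png

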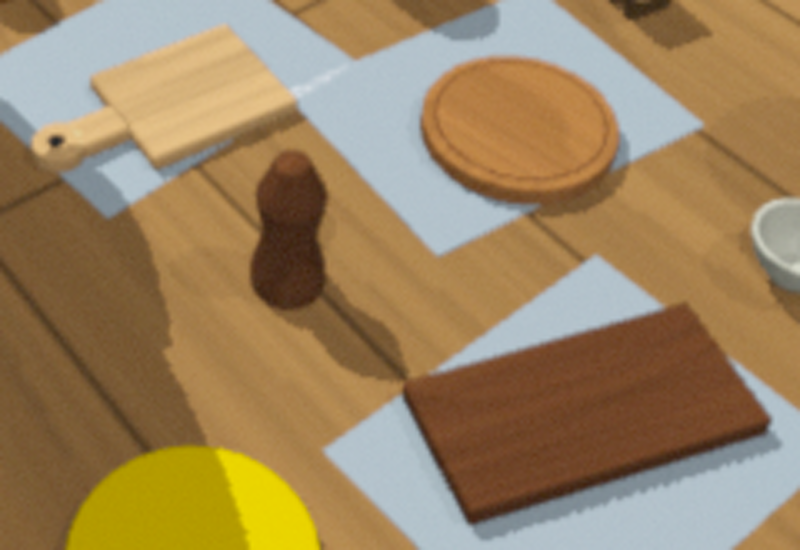

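Both views agree: slate (632,187), round board (624,-194), long board (476,-403) at about -17°, paddle (444,-17), brick at about (475,397) at -16°, square (514,382), bonde top (432,413). Next I move above the bonde and check with the wrist camera.

```bash
python3 -m pendant '{"dp":[[0.18,-0.055,0],[0.36,-0.11,0],[0.54,-0.165,0],[0.724,-0.219,0],[0.724,-0.219,0],[0.724,-0.219,0]],"turn":[0.02,0.045,0.045,0.045,0.045,0.045],"grip":[1,1,1,1,1,1]}' 40
python3 - <<'E'
from rig import bot
from h import *
print(bot.observe()["qpos"].round(2))
c=bot.camera("wrist"); np.savez("pics/w1.npz",**c)
im=c["pixels"].copy()
for p in ((432,413,143),(514,382,88),(432,413,88),(475,397,56)):
    u=proj(c,p)[0]; print(p,u.round()); cv2.circle(im,tuple(int(x) for x in u.round()),3,(0,0,255),-1)
cv2.imwrite("pics/w1.png",im)
E
```

```text
clock: 0.85
ee_pos: [432.4, 412.7, 230.7]
tcp_rot: [-0.442, -3.109, 0.002]
contact_force: [0.5, 0.4, -0.7]
gripper_width: 0.999
grasp_force: 0.0
[0.76 0.37 0.17 1.37 0.   1.04]
(432, 413, 143) [256. 200.]
(514, 382, 88) [249. 263.]
(432, 413, 88) [256. 181.]
(475, 397, 56) [253. 214.]
```

View pics/w1.png

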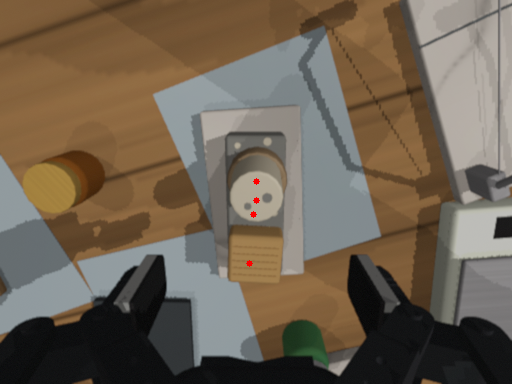

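The wrist view shows the bonde's top at (257,194), the square at about (255,254), the wheel's rim around (258,180) and the brick's edges at columns 226–285.

Run:
```python
from h import *
c=load("w1"); 
print("bonde",ray(c,(257,194.5),143),"square",ray(c,[(230,227),(281,228),(280,277),(229,276)],88).mean(0),"brick TL,TR",ray(c,[(226,133),(285,133)],56).tolist(),"edges at row 205",ray(c,[(224,205),(287,205)],56).tolist(),"jar",ray(c,(49,186),67))
a=ray(c,[(230,150),(256,145),(286,150),(288,181),(226,181)],88);print(a.round(0).tolist(), "slab",ray(c,[(201,112),(299,106),(303,272),(218,276)],20).round(0).tolist())
```

```text
bonde [[427.71952874 415.21220439]] square [504.0342091 390.9201899] brick TL,TR [[385.2523221963015, 395.5850069755652], [401.5817588397839, 451.6875885805515]] edges at row 205 [[456.95832785923716, 370.09278434203804], [475.6949263774643, 434.54386598794895]] jar [[384.66282629 209.12942877]]
[[398.0, 398.0], [400.0, 422.0], [412.0, 447.0], [441.0, 442.0], [424.0, 386.0]] slab [[360.0, 372.0], [383.0, 475.0], [583.0, 431.0], [559.0, 325.0]]
```

```bash
python3 -m pendant '{"dp":[[-0.008,0.003,-0.1],[-0.008,0.003,-0.2],[-0.008,0.003,-0.3],[-0.008,0.003,-0.38],[-0.008,0.003,-0.43],[-0.008,0.003,-0.43],[-0.008,0.003,-0.43],[-0.008,0.003,-0.43],[-0.008,0.003,-0.43],[-0.008,0.003,-0.43],[-0.008,0.003,-0.43],[-0.008,0.003,-0.43],[-0.008,0.003,-0.43]],"turn":[0,0,0,0,0,0,0,0,0,0,0,0,0],"grip":[1,1,1,1,1,1,0.6,0.4,0.3,0.2,0.2,0.2,0.2]}' 30
```

```text
clock: 2.52
ee_pos: [430.6, 414.3, 103.4]
tcp_rot: [0.441, 3.11, 0.002]
contact_force: [-1.8, -0.1, 4.5]
gripper_width: 0.5
grasp_force: 30.5
```

```bash
python3 -m pendant '{"dp":[[0,0,0.02],[0,0,0.1],[0,0,0.2],[0,0,0.3],[0,-0.1,0.3],[0,-0.22,0.3],[0,-0.36,0.3],[0,-0.5,0.3],[0,-0.64,0.3],[0,-0.78,0.3],[0.02,-0.9,0.3],[0.04,-0.97,0.3],[0.046,-1,0.3],[0.046,-1,0.3]],"turn":[0,0,0,0,0,0,0,0,0,0,0,0,0,0],"grip":[0.2,0.2,0.2,0.2,0.2,0.2,0.2,0.2,0.2,0.2,0.2,0.2,0.2,0.2]}'
python3 - <<'E'
from rig import bot
from h import *
ims=[]
for n in ("wrist","top"):
    c=bot.camera(n); np.savez(f"pics/2{n}.npz",**c); ims.append(c["pixels"])
b=cv2.resize(ims[1][140:240,70:270],(600,300),interpolation=cv2.INTER_CUBIC)
cv2.imwrite("pics/2.png",np.vstack([cv2.resize(ims[0],(600,450))[150:450],b]))
E
```

```text
clock: 4.28
ee_pos: [444.1, 113.8, 192.5]
tcp_rot: [0.442, 3.11, 0.0]
contact_force: [0.2, 0.2, -0.4]
gripper_width: 0.502
grasp_force: 30.8
```

View pics/2.png

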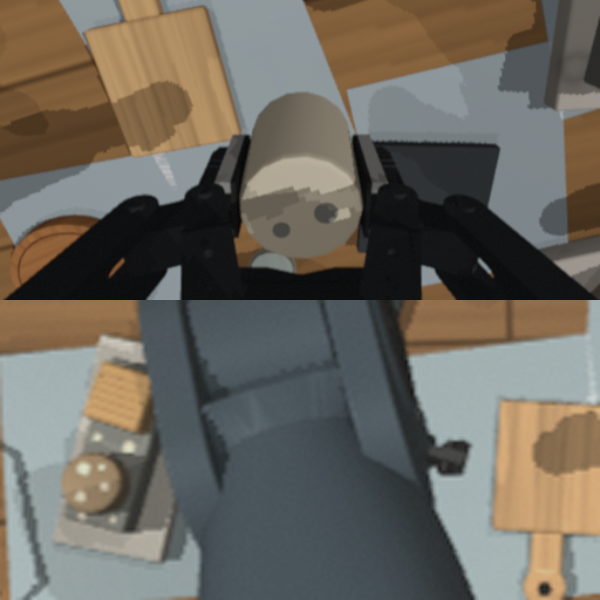

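Wheel top at about (92,481) in the lower half; the bonde is held upright, and the paddle corners in the upper half are (87,32), (208,7), (243,138), (135,157).

Run:
```python
from h import *
w=load("2wrist");t=load("2top");k=600/512
P=ray(w,[(x/k,(y+150)/k) for x,y in ((87,32),(208,7),(243,138),(135,157))],16)
print("paddle",P.round(0).tolist(),P.mean(0))
print("wheel",ray(t,[(70+(92-1)/3,140+(181-1)/3)],88))
print("square",ray(t,[(70+(x-1)/3,140+(y-301)/3) for x,y in ((102,362),(157,375),(139,431),(83,417))],88).mean(0))
```

```text
paddle [[376.0, -59.0], [385.0, 50.0], [510.0, 38.0], [501.0, -70.0]] [442.82752916 -10.05299476]
wheel [[436.00773727 410.71949829]]
square [514.78669917 385.49309643]
```

```bash
python3 -m pendant '{"dp":[[0,-0.12,0],[0,-0.25,0],[0,-0.36,0],[0,-0.42,-0.08],[0,-0.43,-0.18],[0,-0.43,-0.3],[0,-0.43,-0.4],[0,-0.43,-0.48],[0,-0.43,-0.52],[0,-0.43,-0.53],[0,-0.43,-0.535],[0,-0.43,-0.537],[0,-0.43,-0.537]],"turn":[0,0,0,0,0,0,0,0,0,0,0,0,0],"grip":[0.2,0.2,0.2,0.2,0.2,0.2,0.2,0.2,0.2,0.2,0.2,0.2,0.2]}'
```

```text
clock: 6.0
ee_pos: [444.3, -15.1, 31.6]
tcp_rot: [0.441, 3.11, 0.0]
contact_force: [0.1, 0.2, -0.5]
gripper_width: 0.498
grasp_force: 30.9
```

```bash
python3 -m pendant '{"dp":[[0,0,-0.004],[0,0,-0.005],[0,0,-0.005],[0,0,-0.005],[0,0,-0.005],[0,0,-0.005],[0,0,-0.005],[0,0,0.05],[0,0,0.15],[0,0,0.3],[0,0.1,0.5],[0,0.2,0.6],[0,0.36,0.6],[0,0.54,0.6],[0,0.72,0.6],[0,0.9,0.6],[0,1,0.6],[0,1,0.6]],"turn":[0,0,0,0,0,0,0,0,0,0,0,0,0,0,0,0,0,0],"grip":[0.2,0.2,0.55,0.65,0.8,1,1,1,1,1,1,1,1,1,1,1,1,1]}'
python3 - <<'E'
from rig import bot
from h import *
ims=[]
for n in ("wrist","side"):
    c=bot.camera(n); np.savez(f"pics/3{n}.npz",**c); ims.append(c["pixels"])
cv2.imwrite("pics/3.png",np.hstack([cv2.resize(ims[0],None,fx=.78,fy=.78),cv2.resize(ims[1],None,fx=.78,fy=.78)]))
E
```

```text
clock: 8.25
ee_pos: [443.7, 286.7, 210.6]
tcp_rot: [-0.436, -3.111, 0.001]
contact_force: [0.4, -0.6, -0.3]
gripper_width: 1.004
grasp_force: 0.0
```

View pics/3.png

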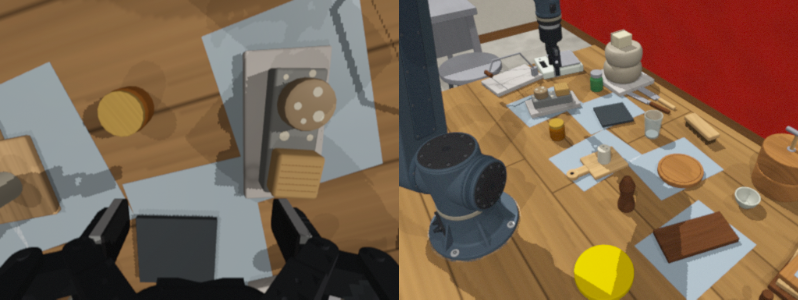

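The bonde stands on the paddle at side (604,154) and the wheel shows at wrist (309,104). I'll measure both more finely.

Run:
```python
from h import *
w=load("3wrist");s=load("3side")
print("wheel",ray(w,(307/.78,103.5/.78),88),"square",ray(w,[(x/.78,y/.78) for x,y in ((275,149),(325,152),(319,195),(271,193))],88).mean(0),"slate",ray(w,(176/.78,248/.78),16))
im=s["pixels"]; g=im.astype(int)
x0,y0=235,175; cv2.imwrite("pics/4.png",np.hstack([cv2.resize(im[175:235,235:305],(400,343),interpolation=cv2.INTER_CUBIC),cv2.resize(w["pixels"][80:270,290:450],(400,475))[:343]]))
for q in ([444,-15,16],[444,-15,71]): print(proj(s,q), (proj(s,q)[0]-[235,175])*5.714)
```

```text
wheel [[429.56770858 409.54809925]] square [506.20640141 387.27356024] slate [[622.86023383 194.73832983]]
[[262.05768316 205.69079276]] [154.6076016  175.36718984]
[[261.88720033 189.8664833 ]] [153.63346269  84.94708559]
```

View pics/4.png

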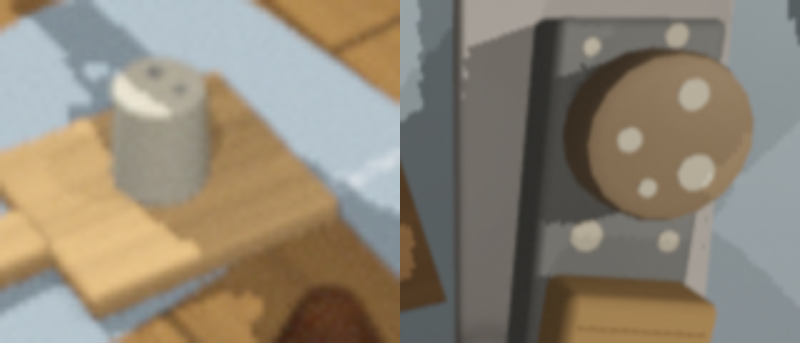

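The bonde's foot is at side pixel (263,207), which coincides with the centre of the paddle's rectangle. Now the wheel.

```bash
python3 -m pendant '{"dp":[[-0.01,0.12,0],[-0.02,0.26,0],[-0.036,0.38,0],[-0.036,0.419,-0.04],[-0.036,0.419,-0.14],[-0.036,0.419,-0.26],[-0.036,0.419,-0.37],[-0.036,0.419,-0.45],[-0.036,0.419,-0.49],[-0.036,0.419,-0.503],[-0.036,0.419,-0.503],[-0.036,0.419,-0.503],[-0.036,0.419,-0.503],[-0.036,0.419,-0.503],[-0.036,0.419,-0.503],[-0.036,0.419,-0.503],[-0.036,0.419,-0.503]],"turn":[0,0,0,0,0,0,0,0,0,0,0,0,0,0,0,0,0],"grip":[1,1,1,1,1,1,1,1,1,1,1,0.75,0.6,0.5,0.4,0.4,0.4]}' 30
```

```text
clock: 10.48
ee_pos: [433.6, 411.1, 61.3]
tcp_rot: [0.44, 3.11, 0.002]
contact_force: [0.0, -0.2, 6.3]
gripper_width: 0.665
grasp_force: 31.6
```

```bash
python3 -m pendant '{"dp":[[0,0,0.02],[0,0,0.08],[0,0,0.18],[0,0,0.3],[0,0,0.4],[0.02,-0.06,0.43],[0.06,-0.18,0.43],[0.11,-0.32,0.43],[0.155,-0.46,0.43],[0.2,-0.6,0.43],[0.247,-0.74,0.43],[0.29,-0.88,0.43],[0.333,-1,0.43]],"turn":[0,0,0,0,0,0,0,0,0,0,0,0,0],"grip":[0.4,0.4,0.4,0.4,0.4,0.4,0.4,0.4,0.4,0.4,0.4,0.4,0.4]}'
python3 -m pendant '{"dp":[[0.045,-0.14,0],[0.09,-0.28,0],[0.135,-0.42,0],[0.18,-0.56,0],[0.22,-0.7,0],[0.26,-0.82,0],[0.29,-0.92,0],[0.303,-0.98,0],[0.303,-1,0],[0.303,-1,0]],"turn":[0,0,0,0,0,0,0,0,0,0],"grip":[0.4,0.4,0.4,0.4,0.4,0.4,0.4,0.4,0.4,0.4]}'
```

```text
clock: 12.1
ee_pos: [532.6, 108.0, 188.5]
tcp_rot: [-0.442, -3.109, 0.001]
contact_force: [0.7, 0.5, -0.7]
gripper_width: 0.666
grasp_force: 32.3
clock: 13.35
ee_pos: [623.5, -189.1, 189.1]
tcp_rot: [-0.441, -3.11, -0.0]
contact_force: [0.3, 0.1, -0.6]
gripper_width: 0.668
grasp_force: 32.3
```

```bash
python3 -m pendant '{"dp":[[0,-0.015,-0.08],[0,-0.015,-0.2],[0,-0.015,-0.32],[0,-0.015,-0.43],[0,-0.015,-0.51],[0,-0.015,-0.54],[0,-0.015,-0.55],[0,-0.015,-0.555],[0,-0.015,-0.557],[0,-0.015,-0.557]],"turn":[0,0,0,0,0,0,0,0,0,0],"grip":[0.4,0.4,0.4,0.4,0.4,0.4,0.4,0.4,0.4,0.4]}'
```

```text
clock: 14.6
ee_pos: [624.6, -193.9, 23.3]
tcp_rot: [0.44, 3.109, 0.0]
contact_force: [-1.0, 1.0, 6.1]
gripper_width: 0.667
grasp_force: 32.9
```

```bash
python3 -m pendant '{"dp":[[0,0,0],[0,0,0],[0,0,0],[0,0,0],[0,0,0.05],[0,0,0.15],[0,0,0.3],[0,0,0.46],[-0.03,0.1,0.57],[-0.06,0.26,0.6],[-0.1,0.44,0.6],[-0.13,0.62,0.6],[-0.16,0.8,0.6],[-0.19,1,0.6]],"turn":[0,0,0,0,0,0,0,0,0,0,0,0,0,0],"grip":[0.7,0.8,0.95,1,1,1,1,1,1,1,1,1,1,1]}'
python3 -m pendant '{"dp":[[-0.03,0.18,0],[-0.07,0.36,0],[-0.1,0.52,0],[-0.14,0.68,0],[-0.186,0.8,0],[-0.186,0.8,0],[-0.186,0.8,0]],"turn":[0,0,0,0,0,0,0],"grip":[1,1,1,1,1,1,1]}'
python3 - <<'E'
from rig import bot
from h import *
ims=[]
for n in ("wrist","side"):
    c=bot.camera(n); np.savez(f"pics/5{n}.npz",**c); ims.append(c["pixels"])
cv2.imwrite("pics/5.png",np.hstack([cv2.resize(ims[0],(440,330)),cv2.resize(ims[1][180:260,310:410],(360,288),interpolation=cv2.INTER_CUBIC)[:,:].copy() if 0 else cv2.copyMakeBorder(cv2.resize(ims[1][180:260,310:410],(360,288),interpolation=cv2.INTER_CUBIC),0,42,0,0,cv2.BORDER_CONSTANT)]))
E
```

```text
clock: 16.35
ee_pos: [566.7, 107.6, 203.6]
tcp_rot: [0.441, 3.109, 0.001]
contact_force: [1.3, -0.5, 0.1]
gripper_width: 0.997
grasp_force: 0.0
clock: 17.23
ee_pos: [511.2, 345.9, 202.9]
tcp_rot: [0.44, 3.11, -0.0]
contact_force: [0.5, -0.9, 0.3]
gripper_width: 1.003
grasp_force: 0.0
```

View pics/5.png

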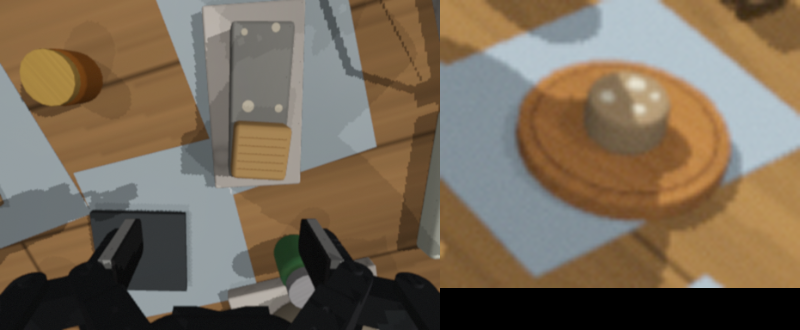

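The wheel is centred on the round board. In the wrist view the square's top face is (235,122), (292,125), (287,180), (233,177), and the brick's top end is (232,23), (294,22).

Run:
```python
from h import *
w=load("5wrist");k=440/512
f=lambda P,z:ray(w,[(x/k,y/k) for x,y in P],z)
P=f(((235,122),(292,125),(287,180),(233,177)),88);print("square",P.round(0).tolist(),P.mean(0))
P=f(((232,23),(294,22),(231,118),(291,122)),56);print("brick",P.round(0).tolist(), "mid",P[:2].mean(0),P[2:].mean(0))
S=f(((204,7),(304,1),(300,182),(216,187)),20);print("slab",S.round(0).tolist(),S.mean(0))
```

```text
square [[476.0, 371.0], [494.0, 422.0], [547.0, 406.0], [529.0, 355.0]] [511.43654826 388.68935302]
brick [[390.0, 393.0], [405.0, 450.0], [476.0, 369.0], [498.0, 429.0]] mid [397.50385387 421.84612562] [487.00329561 398.51798411]
slab [[362.0, 372.0], [385.0, 474.0], [585.0, 432.0], [561.0, 326.0]] [473.25822619 401.03544136]
```

```bash
python3 -m pendant '{"dp":[[0,0.08,0],[0,0.136,0],[0,0.136,-0.1],[0,0.136,-0.22],[0,0.136,-0.34],[0,0.136,-0.42],[0,0.136,-0.46],[0,0.136,-0.473],[0,0.136,-0.473],[0,0.136,-0.473],[0,0.136,-0.473],[0,0.136,-0.473],[0,0.136,-0.473],[0,0.136,-0.473],[0,0.136,-0.473]],"turn":[0,0,0,0,0,0,0,0,0,0,0,0,0,0,0],"grip":[1,1,1,1,1,1,1,1,1,0.75,0.6,0.5,0.4,0.4,0.4]}' 30
python3 -m pendant '{"dp":[[0,0,0.02],[0,0,0.08],[0,0,0.18],[0,0,0.3],[0,0,0.4],[0.03,-0.06,0.4],[0.09,-0.14,0.4],[0.17,-0.28,0.4],[0.25,-0.4,0.4],[0.32,-0.52,0.4],[0.37,-0.6,0.4],[0.4,-0.65,0.4],[0.405,-0.663,0.4],[0.405,-0.663,0.4]],"turn":[0,0,0,0,0,0,0,0,0,0,0,0,0,0],"grip":[0.4,0.4,0.4,0.4,0.4,0.4,0.4,0.4,0.4,0.4,0.4,0.4,0.4,0.4]}'
```

```text
clock: 19.2
ee_pos: [511.7, 387.3, 61.4]
tcp_rot: [0.441, 3.109, 0.002]
contact_force: [-0.4, 0.3, 5.5]
gripper_width: 0.657
grasp_force: 31.4
clock: 20.95
ee_pos: [632.3, 188.3, 180.0]
tcp_rot: [-0.44, -3.11, 0.0]
contact_force: [-0.1, 0.8, -1.2]
gripper_width: 0.654
grasp_force: 31.8
```

```bash
python3 -m pendant '{"dp":[[-0.003,-0.005,-0.08],[-0.003,-0.005,-0.2],[-0.003,-0.005,-0.32],[-0.003,-0.005,-0.42],[-0.003,-0.005,-0.49],[-0.003,-0.005,-0.52],[-0.003,-0.005,-0.53],[-0.003,-0.005,-0.533],[-0.003,-0.005,-0.534],[-0.003,-0.005,-0.534]],"turn":[0,0,0,0,0,0,0,0,0,0],"grip":[0.4,0.4,0.4,0.4,0.4,0.4,0.4,0.4,0.4,0.4]}'
```

```text
clock: 22.2
ee_pos: [632.2, 187.0, 21.5]
tcp_rot: [0.44, 3.109, 0.002]
contact_force: [-3.1, 1.6, 5.5]
gripper_width: 0.66
grasp_force: 32.3
```

```bash
python3 -m pendant '{"dp":[[0,0,0],[0,0,0],[0,0,0],[0,0,0],[0,0,0.05],[0,0,0.15],[0,0,0.3],[0,0,0.46],[-0.04,0.06,0.57],[-0.14,0.2,0.6],[-0.26,0.35,0.6],[-0.38,0.5,0.6],[-0.48,0.64,0.6],[-0.529,0.708,0.6],[-0.529,0.708,0.6],[-0.529,0.708,0.6]],"turn":[0,0,0,0,0,0,0,0,0,0,0,0,0,0,0,0],"grip":[0.7,0.8,0.95,1,1,1,1,1,1,1,1,1,1,1,1,1]}'
python3 - <<'E'
from rig import bot
from h import *
c=bot.camera("wrist"); np.savez("pics/6w.npz",**c); s=bot.camera("side"); np.savez("pics/6s.npz",**s)
cv2.imwrite("pics/6.png",np.hstack([cv2.resize(c["pixels"],(440,330)),cv2.resize(s["pixels"][110:185,230:312],(360,330),interpolation=cv2.INTER_CUBIC)]))
E
```

```text
clock: 24.2
ee_pos: [473.5, 398.5, 200.7]
tcp_rot: [0.441, 3.11, 0.0]
contact_force: [-0.4, -0.9, -0.6]
gripper_width: 1.002
grasp_force: 0.0
```

View pics/6.png

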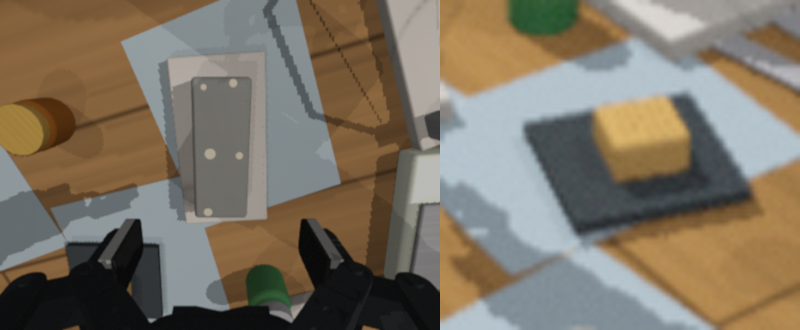

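The square is on the slate (top centre at about (643,122)), with slate corners (527,125), (690,97), (748,193), (583,228). The brick's corners in the wrist view are (192,77), (252,79), (246,217), (194,214).

Run:
```python
from h import *
w=load("6w");s=load("6s");k=440/512
P=ray(w,[(x/k,y/k) for x,y in ((192,77),(252,79),(246,217),(194,214))],56);print("brick",P.round(0).tolist(),P.mean(0))
f=lambda x,y:(230+(x-440-2)/4.39,110+(y-2)/4.4)
a=ray(s,[f(594,105),f(674,98),f(690,140),f(608,148)],48);b=ray(s,[f(527,125),f(690,97),f(748,193),f(583,228)],16)
print("sq",a.round(0).tolist(),a.mean(0),"slate",b.round(0).tolist(),b.mean(0))
```

```text
brick [[388.0, 395.0], [406.0, 452.0], [555.0, 407.0], [534.0, 349.0]] [470.92280835 400.75434172]
sq [[621.0, 222.0], [672.0, 196.0], [649.0, 148.0], [598.0, 173.0]] [634.79158871 184.44831351] slate [[594.0, 269.0], [712.0, 228.0], [671.0, 110.0], [556.0, 144.0]] [633.43686976 187.53466774]
```

```bash
python3 -m pendant '{"dp":[[-0.005,0.003,-0.1],[-0.005,0.003,-0.22],[-0.005,0.003,-0.34],[-0.005,0.003,-0.44],[-0.005,0.003,-0.52],[-0.005,0.003,-0.56],[-0.005,0.003,-0.577],[-0.005,0.003,-0.577],[-0.005,0.003,-0.577],[-0.005,0.003,-0.577],[-0.005,0.003,-0.577],[-0.005,0.003,-0.577],[-0.005,0.003,-0.577],[-0.005,0.003,-0.577]],"turn":[0,0,0,0,0,0,0,0,0,0,0,0,0,0],"grip":[1,1,1,1,1,1,1,1,0.8,0.7,0.6,0.5,0.5,0.5]}' 60
python3 -m pendant '{"dp":[[0,0,0.02],[0,0,0.06],[0,0,0.14],[0,0,0.26],[0,0,0.38],[0,0,0.48],[0,0,0.53],[0,-0.05,0.53],[0,-0.15,0.53],[0,-0.27,0.53],[0,-0.4,0.53],[0,-0.54,0.53],[0,-0.68,0.53],[0,-0.84,0.53],[0,-1,0.53]],"turn":[0,0,0,0,0,0,0,0,0,0,0,0,0,0,0],"grip":[0.5,0.5,0.5,0.5,0.5,0.5,0.5,0.5,0.5,0.5,0.5,0.5,0.5,0.5,0.5]}'
```

```text
clock: 26.05
ee_pos: [472.0, 400.2, 28.2]
tcp_rot: [0.44, 3.109, 0.002]
contact_force: [-0.2, -1.3, 5.9]
gripper_width: 0.716
grasp_force: 65.3
clock: 27.92
ee_pos: [470.0, 97.5, 184.5]
tcp_rot: [-0.44, -3.108, 0.002]
contact_force: [0.7, -0.6, -3.5]
gripper_width: 0.715
grasp_force: 66.4
```

```bash
python3 -m pendant '{"dp":[[0,-0.14,0],[0,-0.28,0],[0,-0.42,0],[0,-0.56,0],[0,-0.7,0],[0.015,-0.85,0],[0.015,-1,0]],"turn":[0,0,0,0,0,0,0],"grip":[0.5,0.5,0.5,0.5,0.5,0.5,0.5]}'
python3 -m pendant '{"dp":[[0,-0.14,0],[0,-0.28,0],[0,-0.4,0],[0,-0.52,0],[0,-0.6,0],[0,-0.66,0],[0,-0.677,0],[0,-0.677,0]],"turn":[0,0,0,0,0,0,0,0],"grip":[0.5,0.5,0.5,0.5,0.5,0.5,0.5,0.5]}'
python3 - <<'E'
from rig import bot
from h import *
s=load("side0")
b=ray(s,[(205+(x-1)/3.333,180+(y-1)/3.333) for x,y in ((405,380),(685,304),(769,421),(472,510))],18);print(b.round(0).tolist(),b.mean(0))
c=bot.camera("wrist"); np.savez("pics/7w.npz",**c); print(bot.observe()["qpos"].round(2))
cv2.imwrite("pics/7.png",c["pixels"])
E
```

```text
clock: 28.8
ee_pos: [474.5, -201.7, 184.5]
tcp_rot: [-0.441, -3.108, -0.001]
contact_force: [0.9, 0.2, -4.9]
gripper_width: 0.715
grasp_force: 66.4
clock: 29.8
ee_pos: [475.8, -402.9, 185.6]
tcp_rot: [-0.441, -3.11, -0.001]
contact_force: [0.1, -0.1, -4.1]
gripper_width: 0.713
grasp_force: 66.4
[[394.0, -325.0], [589.0, -387.0], [559.0, -479.0], [365.0, -418.0]] [ 476.83119696 -402.26441091]
[-0.7   0.42  0.15  1.29  0.   -0.42]
```

View pics/7.png

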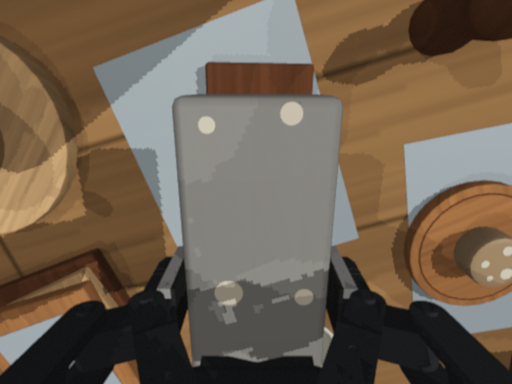

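The brick is held level, and the board's end beneath it at rows 62–95 is parallel to it. Side and top agree on (476.5,-402.5), so I lower and release.

```bash
python3 -m pendant '{"dp":[[0,0,-0.08],[0,0,-0.2],[0,0,-0.32],[0,0,-0.42],[0,0,-0.49],[0,0,-0.52],[0,0,-0.53],[0,0,-0.535],[0,0,-0.537],[0,0,-0.537]],"turn":[0,0,0,0,0,0,0,0,0,0],"grip":[0.5,0.5,0.5,0.5,0.5,0.5,0.5,0.5,0.5,0.5]}'
python3 -m pendant '{"dp":[[0,0,0],[0,0,0],[0,0,0],[0,0,0],[0,0,0.05],[0,0,0.15],[0,0,0.3],[0,0,0.46],[0,0,0.6],[0,0.2,0.6],[0,0.36,0.6],[0,0.52,0.6],[0,0.68,0.6],[0,0.68,0.6]],"turn":[0,0,0,0,0,0,0,0,0,0,0,0,0,0],"grip":[0.75,0.85,0.95,1,1,1,1,1,1,1,1,1,1,1]}'
python3 - <<'E'
from rig import bot
from h import *
c=bot.camera("side"); np.savez("pics/8s.npz",**c)
cv2.imwrite("pics/8.png",cv2.resize(c["pixels"][110:350,140:460],(800,600),interpolation=cv2.INTER_CUBIC))
E
```

```text
clock: 31.1
ee_pos: [476.6, -403.5, 26.2]
tcp_rot: [0.44, 3.109, -0.001]
contact_force: [-1.3, 3.0, 6.5]
gripper_width: 0.71
grasp_force: 67.5
clock: 32.85
ee_pos: [476.0, -196.7, 206.3]
tcp_rot: [0.435, 3.11, 0.0]
contact_force: [0.3, 0.3, 0.4]
gripper_width: 0.999
grasp_force: 0.0
```

View pics/8.png

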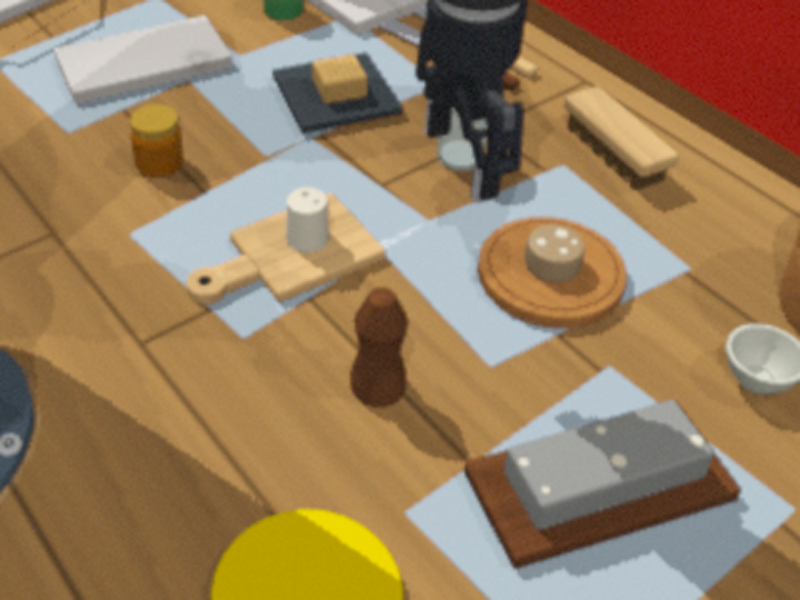

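All four cheeses stand on their boards. A quick numeric check of the centres follows.

Run:
```python
from h import *
s=load("8s"); f=lambda P,z:ray(s,[(140+(x-.75)/2.5,110+(y-.75)/2.5) for x,y in P],z)
B=f([(507,455),(672,401),(711,448),(540,508)],54);print("brick",B.round(0).tolist(),B.mean(0).round(1))
L=f([(466,467),(675,402),(739,489),(518,558)],18);print("board",L.mean(0).round(1))
print("bonde",f([(307,201)],71).round(1),"paddle",f([(232,238),(332,198),(387,247),(280,296)],16).mean(0).round(1))
print("wheel",f([(555,243)],50).round(1),"round",f([(552,268)],18).round(1))
```

```text
brick [[405.0, -358.0], [559.0, -399.0], [547.0, -450.0], [391.0, -411.0]] [ 475.4 -404.5]
board [ 476.1 -403.1]
bonde [[444.7 -16.7]] paddle [442.8 -20.9]
wheel [[ 623.4 -194.4]] round [[ 622.4 -197.2]]
```

All are within 5 mm of their board centres.

```bash
python3 -c "
from rig import bot
print(bot.sign_off())"
```

```text
the job is handed in; nothing more can be done
None
```

The job is handed in: all four cheeses stand upright and released on their own boards, within about 5 mm of each centre by my camera measurements; the sign-off returned no verdict.

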